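Unhook the deep instrument cassette from its rack and set it out

TASK

First clear the needle carton off the three-walled stand and set it down upright on the bare worktop, clear of stand and rack. Then take out the deep cassette, which is hooked behind the rack's lip and held down at its back: raise its front to tilt it back over the lip, draw it out, and set it down flat in the stand, well back between the walls, grip out of the open side, and let go. Do not drop it, leave the flat cassette in place and do not disturb the bottles and jars.

Things in the scene. Friction and masses are not known exactly. Their poses are not given: they have to be found in the camera images.
- rack: Grey metal rack fixed on the worktop, 236 mm wide (y), 138 deep (x), 175 high, open at its front (-x). Origin at worktop level, 63 mm behind its front. Two bays, centres y = -58 and +58 mm, 109 mm wide, floor 10 mm above the worktop, 5 mm side walls, 8 mm divider from x = -44 mm back. Back wall's inner face at x = 71 mm.
- rack_lip (a point): Middle of the top edge of the rack's retaining lip, 25 mm above the worktop (15 above the bay floor). Lip: 4 mm thick, along the whole front, x = -63 to -59 mm in the rack's frame. Same axes as the rack.
- rack_keeper (a point): Middle of the front lower edge of the keeper shelf over the back of both bays: x = 33 to 71 mm in the rack's frame, underside 58 mm above the worktop (48 above the bay floor).
- rack_deck (a point): Middle of the front lower edge of the rack's upper deck, 115 mm above the worktop; deck top at 120 mm. An upright front board, x = -62 to -58 mm in the rack's frame, rises from here to 177 mm. The cassette grips reach out 43 mm in front of it: come at them from the front with the tool leaning back about 30 to 45 degrees.
- deep_cassette: Deep one of two steel cassettes, 130 to 210 g, in the left or right bay, grip to the rack's front (-x). Closed box 110 (x) x 90 (y) x 36 mm high, origin: centre of underside. Front face x = -55, back +55 mm. 6 mm high, 5 mm thick flanges under front and back (part of the 36 mm) are its feet; the front one hooks behind the lip. Lifted straight it meets the keeper after 12 mm.
- deep_cassette_grip (a point): Middle of the deep cassette's grip, at (-85, 0, 42) mm in its frame, axes alike. The grip is an upright aluminium plate, 12 mm thick in y, x = -105 to -63, z = 22 to 60 mm. Turn the cassette about its rear bottom edge until the front has risen and it leans back some 14 degrees; then it can be drawn out forward (-x of the rack), lifting once the back has left the keeper.
- flat_cassette: The flat cassette in the other bay: same footprint, grip and origin, but only 22 mm high. Leave it where it is.
- stand: Grey stand fixed to the worktop: base plate 130 (x) x 116 (y) x 6 mm thick with 6 mm thick walls, top 20 mm above the worktop, at its back (+x; inner face x = +63 mm) and both sides (inner faces y = -52 and +52 mm); open at the front (-x), plate from x = -61 mm. Origin on the worktop plane in the middle of the place for a cassette: seated, the cassette's origin lies here, 6 mm above the worktop, x axes alike.
- needle_box: Needle carton, closed printed box 45 mm (x) x 95 (y) x 52 high, 55 to 115 g, standing on the stand at the start, its long side roughly along the stand's x. Origin: centre of its underside. There is room for it on the worktop in front of the mixer, between the gel jar and the clear bottle.
- capsule_mixer: Beige capsule mixer, heavy fixed machine between rack and stand, 335 mm high: base plate 310 (x) x 232 (y) mm, tapering up to a 190 x 130 mm black lid. Origin at worktop level near its middle (base centre at y = -12 mm of its frame). Its near corner comes within 0.47 m of the robot's axis: carry things round in front of it.
- powder_jar: White jar 41 mm wide, 66 high, standing on the rack's upper deck. Origin: centre of underside. Leave alone.
- clear_bottle: Clear bottle 45 mm wide, 136 high, on the worktop in front. Origin: centre of underside. Leave alone.
- dropper_bottle: Amber dropper bottle 34 mm wide, 109 high, left of the rack. Origin: centre of underside. Leave alone.
- gel_jar: Gel jar with black cap, 39 mm wide, 81 high, on the worktop left of the stand. Origin: centre of underside. Leave alone.
- small_jar: Small screw jar 31 mm wide, 32 high, right of the stand. Origin: centre of underside. Leave alone.

How it is judged:
By the outcome, as a careful person would: the job done as asked, in the order asked, and still so for the second after the job is handed in, with the robot touching nothing.
It also fails if it takes over 72 s, if anything falls off the work surface, if the arm or the gripper's body presses on something with over 40 N, if the wrist force passes 120 N, or if a joint passes its speed limit or range.

ROBOT

A 6-joint arm with a two-finger parallel gripper is mounted at the origin on a cart in front of the work surface, level with it; the furniture and walls round the work are solid. World frame = base frame: x ahead of the robot, y to its left, z up, the work surface at z = 0. Lengths are in m, angles in rad, forces in N, time in s.
With the tool pointing down it reaches from about 0.25 to 0.725 m from the base axis. Payload 4 kg.
Tool frame: the origin (TCP) lies on the front face of the gripper's body, between the roots of the fingers; the fingertips stand 73 mm ahead of it and the grasp point (between the pads) lies bot.tcp_to_grasp ahead of it (bot.tcp_to_grasp is the distance from the TCP to the grasp point, in m); z points along the fingers, y is the line along which they close (so a half turn about z gives the same grasp; the last joint's range is limited). The gripper opens to 85 mm and grips with 20 to 120 N. Pads are 22 mm wide; open, the fingers measure 114 mm over their backs; the gripper's body (76 mm by 85 mm) begins 54 mm behind the grasp point. The pads swing forward as they close: fully open they stand 13 mm farther back than shut.
Start: joints at [1.261, 0.241, 0.005, 1.335, 0, 1.571], TCP at [0.152, 0.476, 0.304] pointing down, gripper open.
Joint ranges: [-2.72, 2.72], [-1.05, 1.87], [-1.09, 1.28], [-1.99, 2.15], [-1.42, 1.44], [-3.14, 3.14]. Speed limits (rad/s): [2.79, 2.79, 3.14, 3.14, 3.14, 3.14].

INTERFACE

Orientations are given as a unit quaternion [x, y, z, w].
In Python, from workcell import bot gives the robot as it stands.
- The arm moves only by the shell command python3 -m jog 'ROWS' [OPENING]. ROWS is JSON, one flat list of numbers, 6 for each row, row after row: the shift along the world's x, y, z scaled (see below), then the turn, a rotation vector about the world's x, y, z scaled (see below). In form: [tx, ty, tz, wx, wy, wz, tx, ty, tz, wx, wy, wz, ...]. A call has 1 to 10 rows; each row is the pose to reach, as a shift and turn from the pose commanded when the call began; what a row does not reach only later rows make up. The controller multiplies each number of a shift by 800 mm and each number of a turn by 2 rad. A row lasts 1/12 s, in which the tool goes at most 41.7 mm and 7.16 degrees, less where a joint would pass 70% of its speed; a pose out of reach is approached as far as the arm can. A call with a number of a shift or a turn outside -1 to 1 is refused whole. A call with a gripper value outside its range is refused whole. OPENING is the opening, from -1 (shut) to 1 (fully open), set as the call begins (- or left out, the last holds). The fingers move at their own pace and stop on an object; the grip force is fixed at half the most. Time passes only in rows, so rows that repeat a pose let the fingers close. It gives the time, the measured TCP pose, the force, the opening and the grip force at its end, in the units of the state.
- bot.get_obs(): the state, without advancing time (a new reading comes with each control period).
- bot.camera(name): name is "side" or "top"; returns (picture, depth): 480x640x3 uint8, red, green, blue; 480x640 float32, m along the optical axis (not along the pixel's ray), 0 where there is no reading.
- bot.calibration(name): a dict with "intrinsics" (3x3 intrinsics, pixels), "dist" ([k1, k2, p1, p2, k3] as OpenCV has them; the pictures are not rectified), "pose" (4x4, takes a point from camera to world coordinates). Camera axes: x right, y up, looking along -z (the intrinsics and any distortion apply to the point x, -y, -z); pixel columns grow to the right and rows downward; lengths in m; the calibration is good to about 2 mm. A picture is of the moment at which its call begins. calibration takes no time and is no camera call.
- bot.job_done(): hands the job in; it is judged then, once.
Trained networks look in the newest picture that a camera, given by its name, has taken for a name from the list of things; names that differ only in an ending like _2 or _b are one class to them, and where a whole thing is asked for, a point or a joint stands for the part that bears it (a point fixed in the world has none). Each returns a list of dicts, best first, with "confidence" (0 to 1); they miss things now and then, are a little off and sometimes report something else, mostly with a low value. They report only what shows in the picture. A call takes as long as a camera call.
- bot.find_in(label, camera): "at" ([x, y, z] in m, in the coordinates of the camera as it stood for that picture, good to about 4 mm: the middle of the surface that is visible of it).
- bot.tip_of(label, camera): "at" ([x, y, z] in m, in the coordinates of the camera as it stood for that picture, good to about 4 mm: a listed point, or the origin of a listed thing).
The state is a dict: "clock": time; "joint_pos": joint angles; "joint_vel": joint speeds; "tau": joint torques, N m; "eef_pos": TCP position; "tool_rot": TCP orientation; "ft_force": force on the tool from outside, world axes, zero at the start; "ft_torque": the same for the moment, N m; "grip_width": finger opening in m; "grasp_force": force on a finger pad.
Only numpy, scipy, OpenCV 4.12 (cv2) and the standard library are available. Lean on these libraries where they do the work, as an engineer would, in place of code of your own. Each camera call takes 0.05 s, during which the arm holds its last target. There are 200 camera calls.

## Working session

There is one attempt and no reset: what is moved stays moved. The work goes in short steps, Python scripts to look and compute and a shell command to move; the robot and the scene stay as the last step left them, time stands still between calls to the robot, and variables do not carry over. Pictures are saved under pics/ and viewed, at most 10 in all, crops included, and the job is handed in when it is done.

```bash
mkdir -p pics; ls; cat > h.py <<'E'
import numpy as np, cv2
from workcell import bot
from scipy.spatial.transform import Rotation as R
def W(cam,p):
    T=np.array(bot.calibration(cam)["pose"]); return T[:3,:3]@np.array(p)+T[:3,3]
def snap(cam,f=None):
    im,d=bot.camera(cam)
    if f: cv2.imwrite(f,im[:,:,::-1])
    return im,d
def cloud(cam,d):
    c=bot.calibration(cam);K=np.array(c["intrinsics"]);v,u=np.mgrid[0:480,0:640]
    uv=np.stack([u,v],-1).reshape(-1,1,2).astype(float)
    n=cv2.undistortPoints(uv,K,np.array(c["dist"])).reshape(480,640,2)
    P=np.stack([n[...,0]*d,-n[...,1]*d,-d],-1);T=np.array(c["pose"])
    X=P@T[:3,:3].T+T[:3,3]; X[d<=0]=np.nan; return X
E
python3 - <<'E'
from h import *
for c in("side","top"):
    im,d=snap(c,f"pics/{c}0.png"); print(c,np.round(bot.calibration(c)["pose"],3).tolist())
    np.save(f"pics/{c}0.npy",cloud(c,d))
    for l in "rack rack_lip rack_keeper rack_deck deep_cassette deep_cassette_grip flat_cassette stand needle_box capsule_mixer powder_jar clear_bottle dropper_bottle gel_jar small_jar".split():
        r=bot.tip_of(l,c)[:2]; print(l,[(np.round(W(c,x["at"]),3).tolist(),round(x["confidence"],2)) for x in r])
o=bot.get_obs();print(o["clock"],o["eef_pos"],o["tool_rot"],bot.tcp_to_grasp,o["grip_width"])
E
```

```text
pics
side [[0.656, 0.659, -0.368, -0.009], [-0.755, 0.575, -0.316, -0.367], [0.003, 0.485, 0.874, 1.39], [0.0, 0.0, 0.0, 1.0]]
rack [([0.6, 0.429, -0.003], 0.6), ([0.423, -0.434, -0.001], 0.45)]
rack_lip [([0.555, 0.382, 0.027], 0.61)]
rack_keeper [([0.62, 0.447, 0.057], 0.85)]
rack_deck [([0.554, 0.391, 0.115], 0.75)]
deep_cassette [([0.632, 0.381, 0.008], 0.94)]
deep_cassette_grip [([0.575, 0.325, 0.05], 0.87), ([0.526, -0.323, 0.008], 0.49)]
flat_cassette [([0.553, 0.47, 0.008], 0.67), ([0.6, 0.427, 0.001], 0.55)]
stand [([0.528, -0.323, -0.001], 0.85)]
needle_box [([0.526, -0.327, 0.006], 0.78)]
capsule_mixer []
powder_jar [([0.636, 0.421, 0.118], 0.63)]
clear_bottle []
dropper_bottle [([0.434, 0.614, -0.007], 0.45)]
gel_jar [([0.405, -0.102, -0.002], 0.49)]
small_jar [([0.421, -0.432, -0.001], 0.5)]
top [[-0.012, 0.982, -0.19, 0.264], [-1.0, -0.012, -0.001, 0.101], [-0.003, 0.19, 0.982, 1.441], [0.0, 0.0, 0.0, 1.0]]
rack [([0.6, 0.43, 0.007], 0.65), ([0.555, 0.387, 0.026], 0.42)]
rack_lip [([0.556, 0.388, 0.027], 0.91), ([0.555, 0.47, 0.01], 0.59)]
rack_keeper [([0.561, 0.387, 0.112], 0.26)]
rack_deck [([0.558, 0.388, 0.114], 0.94)]
deep_cassette [([0.638, 0.387, 0.009], 0.81)]
deep_cassette_grip [([0.575, 0.327, 0.053], 0.82), ([0.42, -0.431, -0.001], 0.5)]
flat_cassette [([0.556, 0.468, 0.008], 0.6)]
stand [([0.532, -0.327, 0.0], 0.8), ([0.558, 0.466, 0.011], 0.66)]
needle_box [([0.53, -0.327, 0.005], 0.57), ([0.602, 0.433, 0.007], 0.5)]
capsule_mixer []
powder_jar [([0.633, 0.423, 0.121], 0.74)]
clear_bottle [([0.394, 0.133, 0.003], 0.77)]
dropper_bottle [([0.438, 0.612, 0.002], 0.74)]
gel_jar [([0.409, -0.102, 0.001], 0.74), ([0.6, 0.43, 0.005], 0.18)]
small_jar [([0.423, -0.432, 0.002], 0.64)]
1.6 [0.15242812 0.47619817 0.30390031] [ 1.54261057e-01  9.88030124e-01 -1.69413331e-06  2.80079836e-06] 0.0539 0.08536130048169815
```

View pics/side0.png

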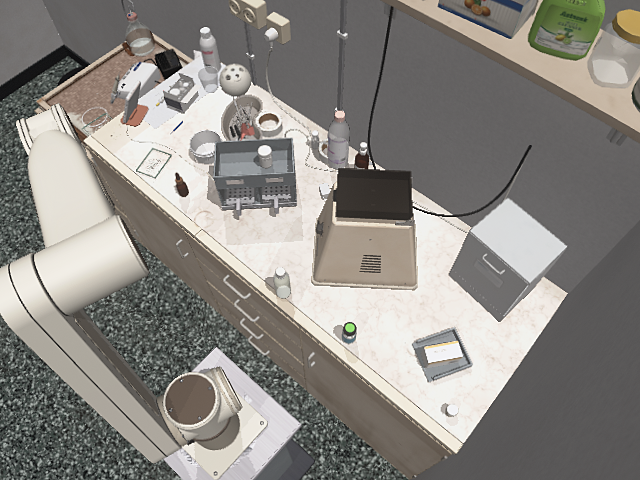

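View pics/top0.png

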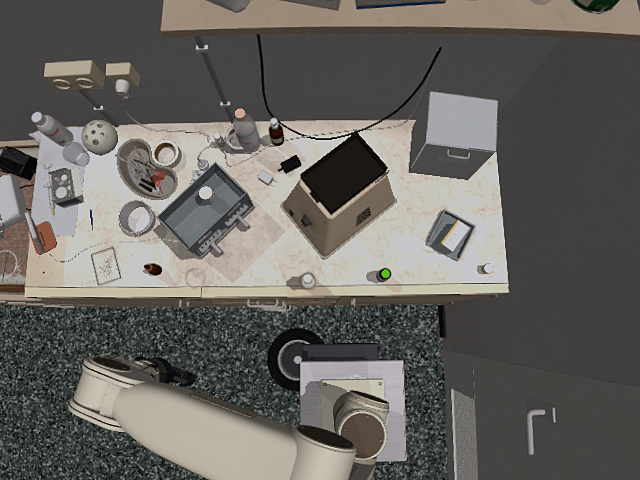

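```bash
python3 - <<'E'
from h import *
for c in("side","top"):
    X=np.load(f"pics/{c}0.npy");x,y,z=X[...,0],X[...,1],X[...,2]
    for nm,m in (("box",(abs(x-.53)<.1)&(abs(y+.327)<.09)&(z>.046)&(z<.075)),("wall",(abs(x-.53)<.13)&(abs(y+.327)<.12)&(z>.014)&(z<.026)),("deckboard",(abs(x-.57)<.15)&(abs(y-.4)<.2)&(z>.17)&(z<.182)),("grip",(x>.5)&(x<.62)&(abs(y-.327)<.06)&(z>.058)&(z<.085))):
        p=np.c_[x[m],y[m]].astype(np.float32)
        r=cv2.minAreaRect(p); print(c,nm,len(p),np.round(r[0],3),np.round(r[1],3),round(r[2],1),np.median(z[m]).round(3), np.round(cv2.boxPoints(r),3).tolist())
E
```

```text
side box 644 [ 0.524 -0.327] [0.048 0.098] 51.5 0.057 [[0.47099998593330383, -0.3149999976158142], [0.5479999780654907, -0.37599998712539673], [0.578000009059906, -0.33899998664855957], [0.5009999871253967, -0.27799999713897705]]
side wall 350 [ 0.512 -0.373] [0.221 0.126] 60.2 0.019 [[0.40299999713897705, -0.43799999356269836], [0.5120000243186951, -0.5009999871253967], [0.621999979019165, -0.30799999833106995], [0.5120000243186951, -0.2460000067949295]]
side deckboard 437 [0.6   0.432] [0.142 0.235] 45.0 0.174 [[0.46700000762939453, 0.4650000035762787], [0.6330000162124634, 0.2980000078678131], [0.734000027179718, 0.39899998903274536], [0.5669999718666077, 0.5649999976158142]]
side grip 50 [0.574 0.327] [0.045 0.01 ] 43.5 0.068 [[0.5540000200271606, 0.3149999976158142], [0.5609999895095825, 0.30799999833106995], [0.593999981880188, 0.33899998664855957], [0.5870000123977661, 0.34599998593330383]]
top box 470 [ 0.525 -0.325] [0.046 0.099] 51.1 0.058 [[0.47200000286102295, -0.31200000643730164], [0.5490000247955322, -0.37400001287460327], [0.5789999961853027, -0.33799999952316284], [0.5019999742507935, -0.2759999930858612]]
top wall 263 [ 0.516 -0.37 ] [0.216 0.125] 60.5 0.02 [[0.40799999237060547, -0.43299999833106995], [0.5170000195503235, -0.4950000047683716], [0.6230000257492065, -0.3059999942779541], [0.5139999985694885, -0.24500000476837158]]
top deckboard 463 [0.602 0.434] [0.142 0.236] 44.3 0.175 [[0.4690000116825104, 0.4690000116825104], [0.6340000033378601, 0.30000001192092896], [0.7360000014305115, 0.39899998903274536], [0.5699999928474426, 0.5680000185966492]]
top grip 58 [0.576 0.329] [0.043 0.011] 44.2 0.069 [[0.5569999814033508, 0.3190000057220459], [0.5649999976158142, 0.3100000023841858], [0.5950000286102295, 0.3400000035762787], [0.5870000123977661, 0.3479999899864197]]
```

The side view shows the carton on the stand at px (443,352), with the rack at (255,175) and its two grips at about (238,207) and (275,205). In the top view the mixer sits in the middle, and the bare worktop in front of it is between the clear bottle (308,280) and the gel jar (384,273). The network positions agree with these and with the sizes given.

```bash
python3 - <<'E'
from h import *
X=np.concatenate([np.load(f"pics/{c}0.npy").reshape(-1,3) for c in("side","top")]);X=X[~np.isnan(X[:,0])]
x,y,z=X.T
# stand: rim points near origin, drop jar
o=np.array([.530,-.325]);d=np.hypot(x-o[0],y-o[1])
m=(d<.092)&(z>.016)&(z<.024); p=np.c_[x[m],y[m]]
r=cv2.minAreaRect(p.astype(np.float32));print(len(p),np.round(r[0],3),np.round(r[1],3),r[2],np.round(cv2.boxPoints(r),3).tolist())
# model fit: yaw and centre with rim walls
from scipy.optimize import minimize
def cost(q):
    c,s=np.cos(q[2]),np.sin(q[2]);u=(p-q[:2])@np.array([[c,-s],[s,c]])
    dd=np.minimum(np.where(u[:,0]<-61,9,abs(abs(u[:,1])-.055)),np.hypot(abs(u[:,0]-.066),np.maximum(abs(u[:,1])-.058,0)))
    return np.minimum(dd,.01).sum()
best=min((minimize(cost,[.53,-.325,a],method="Nelder-Mead") for a in np.radians([-50,-40,-30,-20])),key=lambda r:r.fun)
print("stand",best.x[:2],np.degrees(best.x[2]),best.fun/len(p))
# worktop edge, mixer front
m=(abs(z)<.01)&(abs(y)<.1)&(x>.25);print("edge",np.percentile(x[m],[0,1]))
for a,b in((.01,.03),(.04,.1),(.1,.16),(.16,.22),(.22,.3),(.3,.36)):
    m=(z>a)&(z<b)&(y>-.08)&(y<.3)&(x>.43)&(x<.8)&~((y>.2)&(x>.5));q=np.c_[x[m],y[m]]
    if len(q):
        i=np.argmin(np.hypot(*q.T));print(a,b,"near",q[i],"minx",q[q[:,0].argmin()],"ymin",q[q[:,1].argmin()])
E
```

```text
450 [ 0.539 -0.328] [0.122 0.126] 59.71167755126953 [[0.45399999618530273, -0.3490000069141388], [0.5619999766349792, -0.41200000047683716], [0.6230000257492065, -0.3070000112056732], [0.5149999856948853, -0.24400000274181366]]
stand [ 0.53187263 -0.32422645] -29.519127565455555 0.0032027298060384153
edge [0.34604317 0.34889851]
0.01 0.03 near [ 0.44018498 -0.06047582] minx [0.43307353 0.1092836 ] ymin [ 0.53611536 -0.0796894 ]
0.04 0.1 near [0.47352639 0.07110929] minx [0.47315296 0.07455274] ymin [ 0.59020078 -0.07991227]
0.1 0.16 near [0.48797614 0.07215481] minx [0.48797614 0.07215481] ymin [ 0.71736722 -0.07983571]
0.16 0.22 near [0.50403187 0.06468856] minx [0.50338149 0.07335838] ymin [ 0.62974295 -0.07992503]
0.22 0.3 near [0.51530889 0.06478552] minx [0.51530889 0.06478552] ymin [ 0.63510096 -0.07990787]
0.3 0.36 near [0.53476995 0.06345771] minx [0.53476995 0.06345771] ymin [ 0.64896875 -0.07987843]
```

```bash
python3 -m jog '[0.216,-0.465,-0.0375,0,0,-0.18,0.216,-0.465,-0.0375,0,0,-0.18,0.216,-0.465,-0.0375,0,0,-0.18,0.216,-0.465,-0.0375,0,0,-0.18,0.216,-0.465,-0.0375,0,0,-0.18,0.216,-0.465,-0.0375,0,0,-0.18,0.216,-0.465,-0.0375,0,0,-0.18,0.216,-0.465,-0.0375,0,0,-0.18,0.216,-0.465,-0.0375,0,0,-0.18,0.216,-0.465,-0.0375,0,0,-0.18]' 0.647
```

```text
clock: 2.43
eef_pos: [0.3256, 0.102, 0.2741]
tool_rot: [0.329, 0.944, 0.0, 0.001]
ft_force: [1.2, 0.4, -0.4]
grip_width: 0.0702
grasp_force: 0.0
```

```bash
python3 -m jog '[0.21,-0.46,-0.09,0,0,0,0.21,-0.46,-0.09,0,0,0,0.21,-0.46,-0.09,0,0,0,0.21,-0.46,-0.09,0,0,0,0.21,-0.46,-0.09,0,0,0,0.21,-0.46,-0.09,0,0,0,0.21,-0.46,-0.09,0,0,0,0.21,-0.46,-0.09,0,0,0,0.21,-0.46,-0.09,0,0,0,0.21,-0.46,-0.09,0,0,0]'; python3 -c "
from h import *
o=bot.get_obs();p=o['eef_pos'];r=R.from_quat(o['tool_rot']).as_matrix();print(p,r.round(3),np.round((np.array([.5245,-.326,.098])-p)/.8,4),np.degrees(np.arctan2(r[1,1],r[0,1])),o['joint_pos'])"
```

```text
clock: 3.27
eef_pos: [0.4939, -0.2665, 0.2013]
tool_rot: [0.329, 0.944, -0.0, 0.0]
ft_force: [0.3, 0.2, 0.0]
grip_width: 0.0704
grasp_force: 0.0
[ 0.4938802  -0.26654344  0.20126195] [[-0.783  0.622  0.   ]
 [ 0.622  0.783 -0.   ]
 [-0.001 -0.    -1.   ]] [ 0.0383 -0.0743 -0.1291] 51.54983833325611 [-4.94833285e-01  4.22802589e-01 -1.02845675e-02  1.13715351e+00
 -1.50394308e-04  1.76248577e-01]
```

```bash
python3 -m jog '[0.0383,-0.0743,-0.02,0,0,0,0.0383,-0.0743,-0.02,0,0,0,0.0383,-0.0743,-0.04,0,0,0,0.0383,-0.0743,-0.07,0,0,0,0.0383,-0.0743,-0.1,0,0,0,0.0383,-0.0743,-0.12,0,0,0,0.0383,-0.0743,-0.129,0,0,0,0.0383,-0.0743,-0.129,0,0,0]' && python3 -m jog '[0,0,0,0,0,0,0,0,0,0,0,0,0,0,0,0,0,0,0,0,0,0,0,0,0,0,0,0,0,0,0,0,0,0,0,0]' -1
```

```text
clock: 3.93
eef_pos: [0.5227, -0.3225, 0.0964]
tool_rot: [0.329, 0.944, 0.0, -0.002]
ft_force: [-0.8, 0.5, 0.0]
grip_width: 0.0703
grasp_force: 0.0
clock: 4.43
eef_pos: [0.5249, -0.3238, 0.1006]
tool_rot: [0.329, 0.944, -0.0, 0.002]
ft_force: [0.6, 0.8, 5.8]
grip_width: 0.0442
grasp_force: 63.3
```

```bash
python3 -m jog '[0,0,0,0,0,0,0,0,0.02,0,0,0,0,0,0.05,0,0,0,0,0,0.1,0,0,0,0,0,0.14,0,0,0,0,0,0.15,0,0,0,0,0,0.15,0,0,0]'
```

```text
clock: 5.02
eef_pos: [0.5254, -0.3242, 0.2227]
tool_rot: [0.329, 0.944, -0.001, 0.004]
ft_force: [0.7, 0.7, -1.0]
grip_width: 0.0446
grasp_force: 62.6
```

```bash
python3 -m jog '[-0.166,0.42,0,0,0,-0.449,-0.166,0.42,0,0,0,-0.449,-0.166,0.42,0,0,0,-0.449,-0.166,0.42,0,0,0,-0.449,-0.166,0.42,0,0,0,-0.449,-0.166,0.42,0,0,0,-0.449,-0.166,0.42,0,0,0,-0.449,-0.166,0.42,0,0,0,-0.449,-0.166,0.42,0,0,0,-0.449,-0.166,0.42,0,0,0,-0.449]' && python3 -m jog '[0,0,-0.03,0,0,0,0,0,-0.06,0,0,0,0,0,-0.09,0,0,0,0,0,-0.12,0,0,0,0,0,-0.135,0,0,0,0,0,-0.14,0,0,0,0,0,-0.145,0,0,0,0,0,-0.145,0,0,0]' && python3 -c "
from h import *
snap('top')
snap('side','pics/box.png')
for c in ('top','side'):
  for l in('needle_box',):print([(W(c,x['at']).round(4),x['confidence']) for x in bot.find_in(l,c)[:1]+bot.tip_of(l,c)[:1]])
"
```

```text
clock: 5.85
eef_pos: [0.3865, 0.0173, 0.2166]
tool_rot: [0.703, 0.711, -0.002, -0.003]
ft_force: [-0.6, -0.7, -0.5]
grip_width: 0.0441
grasp_force: 62.6
clock: 6.52
eef_pos: [0.3905, 0.0125, 0.1019]
tool_rot: [0.706, 0.708, -0.001, -0.001]
ft_force: [-0.1, -0.0, -0.5]
grip_width: 0.044
grasp_force: 62.6
[(array([0.596 , 0.4389, 0.1229]), 0.42), (array([0.6338, 0.3877, 0.0073]), 0.45)]
[(array([ 0.3839, -0.0214,  0.0627]), 0.56), (array([0.3896, 0.0053, 0.0104]), 0.75)]
```

```bash
python3 -m jog '[0,0,-0.004,0,0,0,0,0,-0.006,0,0,0,0,0,-0.007,0,0,0,0,0,-0.007,0,0,0,0,0,-0.007,0,0,0]'; python3 -m jog '[0,0,-0.001,0,0,0,0,0,-0.002,0,0,0,0,0,-0.002,0,0,0]'
```

```text
clock: 7.23
eef_pos: [0.391, 0.0128, 0.097]
tool_rot: [0.706, 0.708, -0.0, -0.0]
ft_force: [-0.5, 1.5, -0.5]
grip_width: 0.044
grasp_force: 62.6
clock: 7.48
eef_pos: [0.391, 0.0128, 0.0954]
tool_rot: [0.706, 0.708, -0.0, -0.0]
ft_force: [0.2, 0.6, -1.1]
grip_width: 0.0436
grasp_force: 62.6
```

```bash
python3 -m jog '[0,0,-0.001,0,0,0,0,0,-0.0025,0,0,0,0,0,-0.0025,0,0,0]'; python3 -m jog '[0,0,-0.001,0,0,0,0,0,-0.002,0,0,0,0,0,-0.002,0,0,0]'
```

```text
clock: 7.73
eef_pos: [0.3911, 0.0128, 0.0945]
tool_rot: [0.706, 0.708, 0.0, 0.0]
ft_force: [-4.3, 0.6, 12.5]
grip_width: 0.0443
grasp_force: 64.2
clock: 7.98
eef_pos: [0.3911, 0.0128, 0.0945]
tool_rot: [0.706, 0.708, 0.0, 0.0]
ft_force: [-8.3, 1.6, 30.7]
grip_width: 0.0441
grasp_force: 66.5
```

```bash
python3 -m jog '[0,0,0.0025,0,0,0,0,0,0.0025,0,0,0]'; python3 -m jog '[0,0,0,0,0,0,0,0,0,0,0,0,0,0,0,0,0,0,0,0,0,0,0,0,0,0,0.03,0,0,0,0,0,0.08,0,0,0,0,0,0.14,0,0,0,0,0,0.2,0,0,0,0,0,0.2,0,0,0]' 0.647; python3 - <<'E'
from h import *
for c in('top','side'):
    im,d=snap(c,f'pics/b_{c}.png');X=cloud(c,d);x,y,z=X[...,0],X[...,1],X[...,2]
    m=(z>.045)&(z<.058)&(abs(x-.39)<.04)&(abs(y-.012)<.07)
    if m.sum()>10:r=cv2.minAreaRect(np.c_[x[m],y[m]].astype(np.float32));print(c,m.sum(),r,np.median(z[m]))
    for l in('needle_box','deep_cassette_grip','rack_lip'):print(l,[(W(c,q['at']).round(4),round(q['confidence'],2)) for q in bot.tip_of(l,c)[:1]])
o=bot.get_obs();print(o['eef_pos'],o['joint_pos'].round(3))
E
```

```text
clock: 8.15
eef_pos: [0.3916, 0.0128, 0.0946]
tool_rot: [0.706, 0.708, 0.001, 0.001]
ft_force: [-0.2, -0.4, 1.2]
grip_width: 0.0437
grasp_force: 62.7
clock: 8.9
eef_pos: [0.3935, 0.0128, 0.2595]
tool_rot: [0.706, 0.708, 0.003, 0.003]
ft_force: [0.9, -0.5, -0.6]
grip_width: 0.07
grasp_force: 0.0
top 123 ((0.39063042402267456, 0.04419485479593277), (0.02760164998471737, 0.04305214062333107), 89.02886199951172) 0.05183864995587517
needle_box [(array([ 0.3907,  0.0097, -0.0009]), 0.58)]
deep_cassette_grip [(array([0.5757, 0.3278, 0.052 ]), 0.64)]
rack_lip [(array([0.5582, 0.3869, 0.0255]), 0.65)]
side 527 ((0.3879205584526062, 0.008492492139339447), (0.04799051582813263, 0.09624291956424713), 0.8464785218238831) 0.050982035890766664
needle_box [(array([0.391 , 0.0108, 0.0023]), 0.72)]
deep_cassette_grip [(array([0.5764, 0.3263, 0.047 ]), 0.6)]
rack_lip [(array([0.5518, 0.3873, 0.0275]), 0.72)]
[0.39008503 0.01271984 0.25223865] [ 0.033  0.06  -0.35   1.165  0.     1.6  ]
```

```bash
python3 -m jog '[-0.05,0.234,0.05,0,0,0.585,-0.05,0.234,0.05,0,0,0.585,-0.05,0.234,0.05,0,0,0.585,-0.05,0.234,0.05,0,0,0.585,-0.05,0.234,0.05,0,0,0.585,-0.05,0.234,0.05,0,0,0.585,-0.05,0.234,0.05,0,0,0.585,-0.05,0.234,0.05,0,0,0.585,-0.05,0.234,0.05,0,0,0.585,-0.05,0.234,0.05,0,0,0.585]' 0.3
cat >> h.py <<'E'
def tgt(G,yaw,lean):
    y,a=np.radians(yaw),np.radians(lean)
    u=np.array([np.cos(y),np.sin(y),0]);v=np.array([-np.sin(y),np.cos(y),0]);z=np.sin(a)*u-np.cos(a)*np.array([0,0,1.])
    return np.array(G)-bot.tcp_to_grasp*z, R.from_matrix(np.c_[np.cross(v,z),v,z])
def go(G,yaw,lean,dt=0):
    t,r=tgt(G,yaw,lean);o=bot.get_obs();w=(r*R.from_quat(o["tool_rot"]).inv()).as_rotvec()
    d=t-o["eef_pos"];print("tcp",t.round(4),"d",d.round(4),"shift",(d/.8).round(4),"turn",(w/2).round(4),"rows",round(np.linalg.norm(d)/.0417,1),round(np.degrees(np.linalg.norm(w))/7.16,1))
def now():
    o=bot.get_obs();M=R.from_quat(o["tool_rot"]).as_matrix();z=M[:,2]
    print("G",(o["eef_pos"]+bot.tcp_to_grasp*z).round(4),"yaw",np.degrees(np.arctan2(-M[0,1],M[1,1])).round(2),"lean",np.degrees(np.arctan2(np.hypot(z[0],z[1]),-z[2])).round(2),"roll",np.degrees(np.arcsin(M[2,1])).round(2),"f",o["ft_force"].round(1),"w",o["grip_width"].round(4),"gf",o["grasp_force"].round(0),"q",o["joint_pos"].round(2),"t",o["clock"])
E
python3 - <<'E'
from h import *
u=np.array([np.cos(np.radians(44.5)),np.sin(np.radians(44.5)),0])
G=np.array([.5755,.3273,.052])-.004*u
now()
go(G-.11*u+[0,0,.05],44.5,45)
E
```

```text
clock: 10.13
eef_pos: [0.3505, 0.1999, 0.2926]
tool_rot: [0.195, 0.981, -0.001, -0.001]
ft_force: [-0.8, -0.0, -0.3]
grip_width: 0.0554
grasp_force: 0.0Traceback (most recent call last):
  File "<stdin>", line 4, in <module>
  File "h.py", line 25, in now
    print("G",(o["eef_pos"]+bot.tcp_to_grasp*z).round(4),"yaw",np.degrees(np.arctan2(-M[0,1],M[1,1])).round(2),"lean",np.degrees(np.arctan2(np.hypot(z[0],z[1]),-z[2])).round(2),"roll",np.degrees(np.arcsin(M[2,1])).round(2),"f",o["ft_force"].round(1),"w",o["grip_width"].round(4),"gf",o["grasp_force"].round(0),"q",o["joint_pos"].round(2),"t",o["clock"])
                                                                                                                                                                                                                                                              ^^^^^^^^^^^^^^^^^^^^^
AttributeError: 'float' object has no attribute 'round'
```

```bash
sed -i 's/o\["grip_width"\].round(4)/round(o["grip_width"],4)/;s/o\["grasp_force"\].round(0)/round(o["grasp_force"])/' h.py
python3 - <<'E'
from h import *
u=np.array([np.cos(np.radians(44.5)),np.sin(np.radians(44.5)),0])
G=np.array([.5755,.3273,.052])-.004*u
now()
go(G-.11*u+[0,0,.05],44.5,45)
E
```

```text
G [0.3504 0.1998 0.2387] yaw -22.48 lean 0.17 roll -0.14 f [-0.8 -0.  -0.3] w 0.0554 gf 0 q [ 0.52  0.06 -0.24  1.27 -0.    0.91] t 10.1333
tcp [0.467  0.2207 0.1401] d [ 0.1165  0.0208 -0.1525] shift [ 0.1456  0.0259 -0.1906] turn [ 0.0806 -0.408   0.5531] rows 4.6 11.1
```

```bash
python3 -m jog '[0.1456,0.0259,-0.05,0.08,-0.408,0.553,0.1456,0.0259,-0.05,0.08,-0.408,0.553,0.1456,0.0259,-0.05,0.08,-0.408,0.553,0.1456,0.0259,-0.1,0.08,-0.408,0.553,0.1456,0.0259,-0.1,0.08,-0.408,0.553,0.1456,0.0259,-0.15,0.08,-0.408,0.553,0.1456,0.0259,-0.19,0.08,-0.408,0.553,0.1456,0.0259,-0.19,0.08,-0.408,0.553,0.1456,0.0259,-0.19,0.08,-0.408,0.553,0.1456,0.0259,-0.19,0.08,-0.408,0.553]'; python3 -m jog '[0,0,0,0.0075,-0.038,0.052,0,0,0,0.0075,-0.038,0.052]'
python3 - <<'E'
from h import *
u=np.array([np.cos(np.radians(44.5)),np.sin(np.radians(44.5)),0])
G=np.array([.5755,.3273,.052])-.004*u
now()
go(G-.06*u+[0,0,.01],44.5,45)
snap('side','pics/appr.png')
for l in('deep_cassette_grip','flat_cassette'):print(l,[(W('side',q['at']).round(4),round(q['confidence'],2)) for q in bot.tip_of(l,'side')[:1]])
E
```

```text
clock: 10.97
eef_pos: [0.4653, 0.2202, 0.1394]
tool_rot: [-0.278, 0.9, 0.129, 0.31]
ft_force: [-0.1, 0.0, -0.0]
grip_width: 0.0556
grasp_force: 0.0
clock: 11.13
eef_pos: [0.465, 0.2189, 0.1386]
tool_rot: [-0.324, 0.872, 0.141, 0.337]
ft_force: [-1.2, -0.1, -0.4]
grip_width: 0.0554
grasp_force: 0.0
G [0.4918 0.244  0.0991] yaw 41.38 lean 42.91 roll 1.59 f [-1.2 -0.1 -0.4] w 0.0554 gf 0 q [ 0.31  0.21 -0.85 -0.19  0.3  -0.29] t 11.1333
tcp [0.5027 0.2557 0.1001] d [ 0.0377  0.0368 -0.0385] shift [ 0.0471  0.046  -0.0481] turn [ 0.0024 -0.0229  0.0269] rows 1.6 0.6
deep_cassette_grip [(array([0.5754, 0.3277, 0.0489]), 0.62)]
flat_cassette [(array([0.5572, 0.4679, 0.0101]), 0.97)]
```

```bash
python3 -m jog '[0.0471,0.046,-0.0481,0,-0.018,0.02,0.0471,0.046,-0.0481,0,-0.018,0.02,0.0471,0.046,-0.0481,0,-0.018,0.02,0.0471,0.046,-0.0481,0,-0.018,0.02]'
python3 - <<'E'
from h import *
u=np.array([np.cos(np.radians(44.5)),np.sin(np.radians(44.5)),0])
G=np.array([.5755,.3273,.052])-.004*u
now()
go(G,44.5,45)
E
```

```text
clock: 11.62
eef_pos: [0.5056, 0.2585, 0.1027]
tool_rot: [-0.344, 0.859, 0.142, 0.352]
ft_force: [-0.1, -0.8, 0.2]
grip_width: 0.0551
grasp_force: 0.0
G [0.5328 0.2847 0.0643] yaw 43.73 lean 44.58 roll 0.14 f [-0.1 -0.8  0.2] w 0.0551 gf 0 q [ 0.36  0.38 -0.78 -0.33  0.28 -0.29] t 11.6167
tcp [0.5455 0.2978 0.0901] d [ 0.0399  0.0393 -0.0126] shift [ 0.0499  0.0491 -0.0158] turn [ 0.0017 -0.0035  0.0067] rows 1.4 0.1
```

```bash
python3 -m jog '[0.017,0.0165,-0.005,0,-0.003,0.006,0.034,0.033,-0.011,0,-0.003,0.006,0.05,0.049,-0.0158,0.001,-0.003,0.006,0.05,0.049,-0.0158,0.001,-0.003,0.006,0.05,0.049,-0.0158,0.001,-0.003,0.006]'
python3 - <<'E'
from h import *
now()
im,d=snap('top');X=cloud('top',d)
snap('side','pics/grasp.png')
im=cv2.imread('pics/grasp.png');cv2.imwrite('pics/grasp_c.png',cv2.resize(im[120:270,170:370],None,fx=4,fy=4,interpolation=cv2.INTER_CUBIC))
E
```

```text
clock: 12.03
eef_pos: [0.5453, 0.297, 0.0916]
tool_rot: [-0.349, 0.855, 0.144, 0.355]
ft_force: [-0.2, -0.8, -0.2]
grip_width: 0.0553
grasp_force: 0.0
G [0.5726 0.3237 0.0535] yaw 44.4 lean 45.04 roll -0.08 f [-0.2 -0.8 -0.2] w 0.0553 gf 0 q [ 0.4   0.47 -0.66 -0.31  0.26 -0.27] t 12.0333
```

View pics/grasp_c.png

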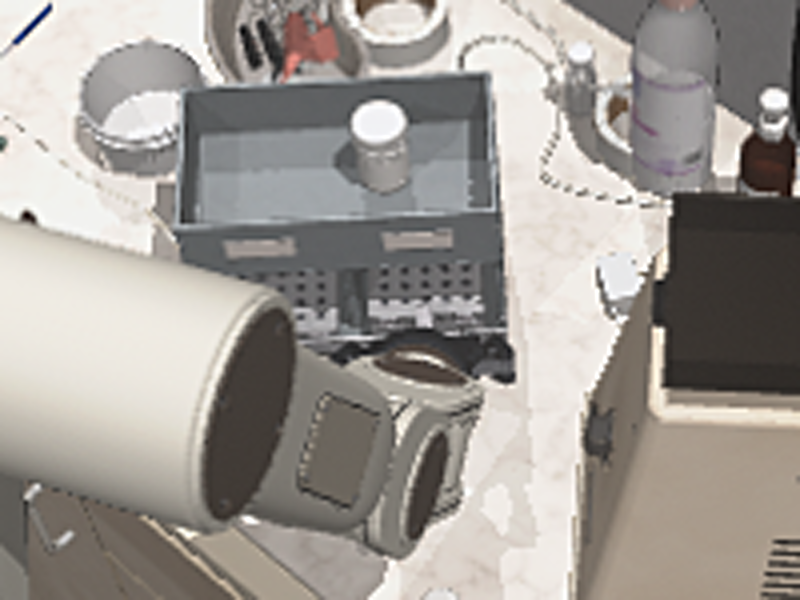

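The crop shows the gripper in front of the right-hand bay, with its fingers either side of the deep cassette's grip at crop px (430,370). The flat cassette's grip (340,345) is free. Next I close the fingers.

```bash
python3 -m jog '[0,0,0,0,0,0,0,0,0,0,0,0,0,0,0,0,0,0,0,0,0,0,0,0,0,0,0,0,0,0,0,0,0,0,0,0,0,0,0,0,0,0]' -1
cat >> h.py <<'E'
def pivot(P,yaw,angs):
    y=np.radians(yaw);v=np.array([-np.sin(y),np.cos(y),0]);t=bot.get_obs()["eef_pos"]
    for a in angs:
        w=np.radians(a)*v;print(a,np.r_[(R.from_rotvec(w).apply(t-P)+P-t)/.8,w/2].round(4).tolist())
E
python3 - <<'E'
from h import *
u=np.array([np.cos(np.radians(44.5)),np.sin(np.radians(44.5)),0])
now()
pivot(np.array([.5755,.3273,.010])+.14*u,44.5,[2,4,6,8,10,12,14.5])
E
```

```text
clock: 12.72
eef_pos: [0.5451, 0.2965, 0.091]
tool_rot: [-0.349, 0.855, 0.144, 0.355]
ft_force: [-3.3, -1.8, 4.2]
grip_width: 0.0112
grasp_force: 59.0
G [0.5724 0.3231 0.0529] yaw 44.38 lean 45.02 roll -0.07 f [-3.3 -1.8  4.2] w 0.0112 gf 59 q [ 0.4   0.47 -0.66 -0.32  0.26 -0.27] t 12.7167
2 [0.0026, 0.0026, 0.0079, -0.0122, 0.0124, 0.0]
4 [0.0054, 0.0053, 0.0157, -0.0245, 0.0249, 0.0]
6 [0.0084, 0.0083, 0.0234, -0.0367, 0.0373, 0.0]
8 [0.0116, 0.0114, 0.0309, -0.0489, 0.0498, 0.0]
10 [0.015, 0.0148, 0.0382, -0.0612, 0.0622, 0.0]
12 [0.0186, 0.0183, 0.0454, -0.0734, 0.0747, 0.0]
14.5 [0.0233, 0.0229, 0.0541, -0.0887, 0.0903, 0.0]
```

Grip plate held (11–12 mm opening). I'll tilt half way and check.

```bash
python3 -m jog '[0.0026,0.0026,0.0079,-0.0122,0.0124,0,0.0054,0.0053,0.0157,-0.0245,0.0249,0,0.0084,0.0083,0.0234,-0.0367,0.0373,0,0.0116,0.0114,0.0309,-0.0489,0.0498,0,0.0116,0.0114,0.0309,-0.0489,0.0498,0,0.0116,0.0114,0.0309,-0.0489,0.0498,0]'
python3 - <<'E'
from h import *
now()
u=np.array([np.cos(np.radians(44.5)),np.sin(np.radians(44.5)),0])
pivot(np.array([.5755,.3273,.010])+.14*u,44.5,[2,4,6.5])
E
```

```text
clock: 13.22
eef_pos: [0.5549, 0.3061, 0.1156]
tool_rot: [-0.359, 0.878, 0.119, 0.295]
ft_force: [0.0, -0.6, -2.3]
grip_width: 0.0114
grasp_force: 58.3
G [0.5781 0.3287 0.0726] yaw 44.41 lean 37.08 roll -0.12 f [ 0.  -0.6 -2.3] w 0.0114 gf 58 q [ 0.43  0.42 -0.51  0.02  0.2  -0.28] t 13.2167
2 [0.0034, 0.0033, 0.0073, -0.0122, 0.0124, 0.0]
4 [0.0069, 0.0068, 0.0145, -0.0245, 0.0249, 0.0]
6.5 [0.0116, 0.0114, 0.0232, -0.0398, 0.0405, 0.0]
```

```bash
python3 -m jog '[0.0034,0.0033,0.0073,-0.0122,0.0124,0,0.0069,0.0068,0.0145,-0.0245,0.0249,0,0.0116,0.0114,0.0232,-0.0398,0.0405,0,0.0116,0.0114,0.0232,-0.0398,0.0405,0,0.0116,0.0114,0.0232,-0.0398,0.0405,0]'
python3 - <<'E'
from h import *
now()
for c in('side','top'):
    im,d=snap(c,f'pics/tilt_{c}.png')
    for l in('deep_cassette','rack_lip','flat_cassette'):
      print(c,l,[(W(c,q['at']).round(4),round(q['confidence'],2)) for q in bot.find_in(l,c)[:1]+bot.tip_of(l,c)[:1]])
im=cv2.imread('pics/tilt_top.png');cv2.imwrite('pics/tilt_c.png',cv2.resize(im[150:275,150:290],None,fx=4.5,fy=4.5,interpolation=cv2.INTER_CUBIC))
E
```

```text
clock: 13.63
eef_pos: [0.5637, 0.3148, 0.1332]
tool_rot: [-0.365, 0.893, 0.099, 0.244]
ft_force: [0.3, -0.1, -3.3]
grip_width: 0.0113
grasp_force: 58.5
G [0.5833 0.334  0.0868] yaw 44.41 lean 30.54 roll -0.1 f [ 0.3 -0.1 -3.3] w 0.0113 gf 59 q [ 0.45  0.42 -0.36  0.28  0.16 -0.28] t 13.6333
side deep_cassette [(array([0.3794, 0.1236, 0.0975]), 0.28), (array([0.6395, 0.3853, 0.0248]), 0.59)]
side rack_lip [(array([0.6291, 0.4634, 0.1289]), 0.92)]
side flat_cassette [(array([0.3839, 0.0028, 0.054 ]), 0.28)]
top deep_cassette [(array([0.3901, 0.0127, 0.0522]), 0.59), (array([0.6393, 0.3899, 0.0237]), 0.47)]
top rack_lip [(array([0.5997, 0.4382, 0.1213]), 0.63), (array([0.5546, 0.3871, 0.0267]), 0.58)]
top flat_cassette [(array([0.5086, 0.426 , 0.0322]), 0.81), (array([0.5571, 0.4696, 0.0068]), 0.8)]
```

View pics/tilt_c.png

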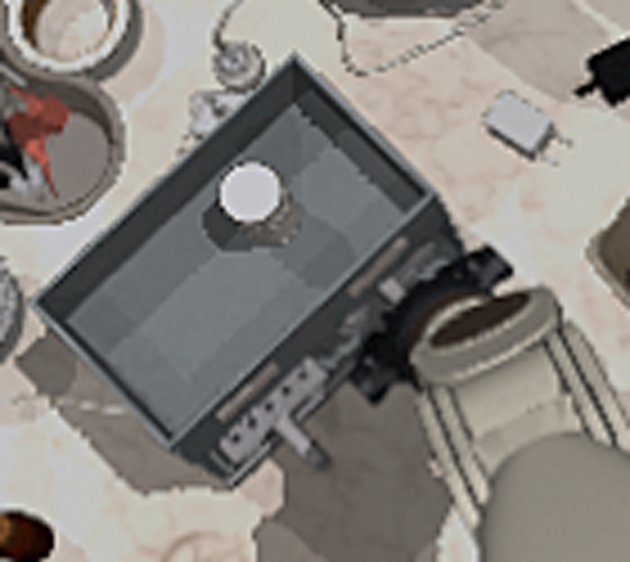

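The crop shows the tool in front of the right bay and close to the front board, with the jar (250,190) undisturbed and the flat cassette's grip (305,440) in place. The cassette origin is now at z ≈ 24 mm, which is what a 14.5° tilt should give. Next I draw it out.

```bash
python3 -m jog '[-0.009,-0.0088,0,0,0,0,-0.018,-0.0176,0,0,0,0,-0.027,-0.0264,0,0,0,0,-0.032,-0.0314,0,0,0,0,-0.032,-0.0314,0,0,0,0,-0.032,-0.0314,0,0,0,0]'; python3 -c "
from h import *
now()"
```

```text
clock: 14.83
eef_pos: [0.5381, 0.2895, 0.1343]
tool_rot: [-0.365, 0.893, 0.099, 0.244]
ft_force: [0.8, 0.0, -1.6]
grip_width: 0.011
grasp_force: 58.6
G [0.5577 0.3086 0.0879] yaw 44.39 lean 30.53 roll -0.1 f [ 0.8  0.  -1.6] w 0.011 gf 59 q [ 0.43  0.36 -0.45  0.25  0.17 -0.3 ] t 14.8333
```

```bash
python3 -m jog '[-0.009,-0.0088,0.0125,0,0,0,-0.018,-0.0175,0.025,0,0,0,-0.027,-0.0263,0.033,0,0,0,-0.04,-0.0395,0.035,0,0,0,-0.058,-0.057,0.0375,0,0,0,-0.08,-0.079,0.04,0,0,0,-0.107,-0.105,0.044,0,0,0,-0.134,-0.132,0.06,0,0,0,-0.134,-0.132,0.06,0,0,0]'; python3 -c "
from h import *
now()"
```

```text
clock: 15.58
eef_pos: [0.4276, 0.1818, 0.1821]
tool_rot: [-0.364, 0.894, 0.098, 0.243]
ft_force: [-0.2, -0.6, -2.7]
grip_width: 0.0108
grasp_force: 58.7
G [0.4471 0.2007 0.1356] yaw 44.3 lean 30.35 roll -0.05 f [-0.2 -0.6 -2.7] w 0.0108 gf 59 q [ 0.28  0.04 -0.71  0.34  0.24 -0.43] t 15.5833
```

```bash
python3 -m jog '[0,0,0.04,0,0,0,0,0,0.085,0,0,0,0,0,0.13,0,0,0,-0.03,-0.03,0.16,0,0,0,-0.06,-0.06,0.19,0,0,0,-0.09,-0.09,0.22,0,0,0,-0.12,-0.12,0.25,0,0,0,-0.1425,-0.14,0.28,0,0,0,-0.1425,-0.14,0.28,0,0,0,-0.1425,-0.14,0.28,0,0,0]'; python3 -c "
from h import *
now()
go([.345,-.02,.38],-5,30)
go([.345,-.10,.38],-25,30)
"
```

```text
clock: 16.42
eef_pos: [0.3178, 0.0714, 0.4086]
tool_rot: [-0.364, 0.893, 0.097, 0.247]
ft_force: [0.9, 0.2, -1.6]
grip_width: 0.0112
grasp_force: 59.2
G [0.3378 0.0904 0.3623] yaw 44.25 lean 30.78 roll -0.4 f [ 0.9  0.2 -1.6] w 0.0112 gf 59 q [-0.04 -0.41 -0.41  1.18  0.38 -0.74] t 16.4167
tcp [ 0.3182 -0.0177  0.4267] d [ 0.0003 -0.089   0.018 ] shift [ 0.0004 -0.1113  0.0225] turn [ 0.001   0.0078 -0.4298] rows 2.2 6.9
tcp [ 0.3206 -0.0886  0.4267] d [ 0.0027 -0.16    0.018 ] shift [ 0.0034 -0.2     0.0225] turn [ 0.0025  0.0078 -0.6044] rows 3.9 9.7
```

```bash
python3 -m jog '[0,-0.02,0.01,0,0,-0.0604,0,-0.04,0.022,0,0,-0.121,0,-0.06,0.022,0,0,-0.181,0,-0.08,0.022,0,0,-0.242,0,-0.1,0.022,0,0,-0.302,0,-0.12,0.022,0,0,-0.363,0,-0.14,0.022,0,0,-0.423,0,-0.16,0.022,0,0,-0.483,0.001,-0.18,0.022,0,0,-0.544,0.0034,-0.2,0.0225,0,0,-0.604]'; python3 - <<'E'
from h import *
now()
for c in('side','top'):
    im,d=snap(c,f'pics/car_{c}.png')
    X=cloud(c,d);x,y,z=X[...,0],X[...,1],X[...,2]
    # box top / walls re-measure of the empty stand
    for l in('stand','deep_cassette','deep_cassette_grip'):
      print(c,l,[(W(c,q['at']).round(4),round(q['confidence'],2)) for q in bot.tip_of(l,c)[:1]])
    m=(np.hypot(x-.531,y+.3245)<.1)&(z<.03)&(z>-.01)&(np.hypot(x-.423,y+.432)>.03);np.save(f'pics/st_{c}.npy',X[m])
p=np.concatenate([np.load(f'pics/st_{c}.npy') for c in('side','top')])
p=p[(p[:,2]>.015)&(p[:,2]<.025)][:,:2]
from scipy.optimize import minimize
def cost(q):
    c,s=np.cos(q[2]),np.sin(q[2]);u=(p-q[:2])@np.array([[c,-s],[s,c]])
    dd=np.minimum(np.hypot(abs(abs(u[:,1])-.055),np.maximum(abs(u[:,0]-.004)-.065,0)),np.hypot(u[:,0]-.066,np.maximum(abs(u[:,1])-.058,0)))
    return np.minimum(dd,.01).sum()
b=min((minimize(cost,[.53,-.325,a],method="Nelder-Mead") for a in np.radians([-38,-30,-24])),key=lambda r:r.fun)
print(len(p),b.x[:2],np.degrees(b.x[2]),b.fun/len(p))
E
```

```text
clock: 17.25
eef_pos: [0.3201, -0.0877, 0.4226]
tool_rot: [0.209, 0.942, -0.057, 0.256]
ft_force: [-0.3, 0.1, -2.6]
grip_width: 0.0112
grasp_force: 59.3
G [ 0.3448 -0.0993  0.3761] yaw -25.02 lean 30.42 roll -0.07 f [-0.3  0.1 -2.6] w 0.0112 gf 59 q [-0.18 -0.47 -0.41  1.11 -0.13  0.23] t 17.25
side stand [(array([ 0.5289, -0.3246, -0.0013]), 0.55)]
side deep_cassette [(array([ 0.4119, -0.1386,  0.3129]), 0.82)]
side deep_cassette_grip [(array([ 0.3479, -0.1025,  0.3712]), 0.61)]
top stand [(array([ 0.5303, -0.3266,  0.0006]), 0.83)]
top deep_cassette [(array([ 0.415 , -0.1329,  0.3128]), 0.84)]
top deep_cassette_grip [(array([ 0.3933,  0.0106, -0.0008]), 0.69)]
434 [ 0.53186673 -0.32446244] -29.43641690323807 0.002024633193808095
```

View pics/car_top.png

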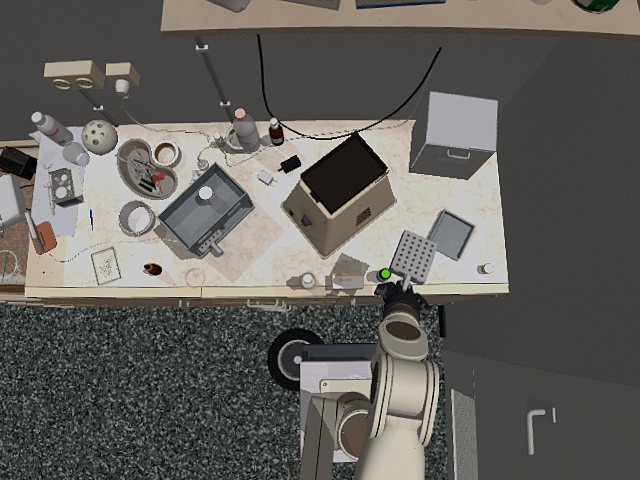

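The top view shows the cassette held clear at px (413,257), the stand empty at (452,233), the carton at (347,278) between bottle and jar, and the rack with the flat cassette still in place. The cassette's measured origin agrees with my prediction to 4 mm, so it has not slipped.

```bash
python3 -c "
from h import *
go([.4549,-.2812,.18],-29.45,45)
"
```

```text
tcp [ 0.4217 -0.2625  0.2181] d [ 0.1019 -0.1751 -0.2056] shift [ 0.1274 -0.2189 -0.257 ] turn [-0.057  -0.1132 -0.0412] rows 6.9 2.1
```

```bash
python3 -m jog '[0.02,-0.04,-0.01,-0.01,-0.02,-0.007,0.045,-0.08,-0.03,-0.02,-0.04,-0.014,0.07,-0.12,-0.06,-0.03,-0.06,-0.021,0.095,-0.16,-0.1,-0.04,-0.08,-0.03,0.115,-0.2,-0.14,-0.05,-0.1,-0.036,0.127,-0.219,-0.18,-0.057,-0.113,-0.041,0.127,-0.219,-0.22,-0.057,-0.113,-0.041,0.127,-0.219,-0.25,-0.057,-0.113,-0.041,0.127,-0.219,-0.257,-0.057,-0.113,-0.041,0.127,-0.219,-0.257,-0.057,-0.113,-0.041]'; python3 - <<'E'
from h import *
now()
for c in('side','top'):
    im,d=snap(c,f'pics/ab_{c}.png')
    for l in('deep_cassette','deep_cassette_grip'):
      print(c,l,[(W(c,q['at']).round(4),round(q['confidence'],2)) for q in bot.tip_of(l,c)[:1]])
    X=cloud(c,d);x,y,z=X[...,0],X[...,1],X[...,2]
    m=(np.hypot(x-.5315,y+.3245)<.085)&(z>.145)&(z<.20);P=X[m]
    for _ in range(3):
        ce=P.mean(0);n=np.linalg.svd(P-ce,full_matrices=0)[2][2];n*=np.sign(n[2]);P=P[abs((P-ce)@n)<.005]
    a=np.radians(-29.45);u=np.array([np.cos(a),np.sin(a),0])
    r=cv2.minAreaRect(P[:,:2].astype(np.float32));print(len(P),"top z",ce[2].round(4),"pitch",np.degrees(n@u).round(2),"roll",np.degrees(n@[-u[1],u[0],0]).round(2),r)
go([.4549,-.2812,.075],-29.45,45)
E
```

```text
clock: 18.48
eef_pos: [0.42, -0.2621, 0.2154]
tool_rot: [0.236, 0.895, -0.097, 0.367]
ft_force: [0.3, 0.5, -1.9]
grip_width: 0.0113
grasp_force: 59.6
G [ 0.4529 -0.2807  0.1771] yaw -29.51 lean 44.62 roll 0.03 f [ 0.3  0.5 -1.9] w 0.0113 gf 60 q [-0.58 -0.02 -0.84 -0.03  0.05 -0.05] t 18.4833
side deep_cassette [(array([ 0.5312, -0.3305,  0.1364]), 0.62)]
side deep_cassette_grip [(array([ 0.4548, -0.2856,  0.1736]), 0.59)]
1462 top z 0.171 pitch -0.67 roll -1.14 ((0.5195994973182678, -0.3207275867462158), (0.09149754792451859, 0.13669773936271667), 60.49777603149414)
top deep_cassette [(array([ 0.5349, -0.3249,  0.1419]), 0.83)]
top deep_cassette_grip [(array([ 0.4635, -0.2853,  0.1821]), 0.56)]
1104 top z 0.1793 pitch -1.59 roll 0.92 ((0.5248259902000427, -0.31990909576416016), (0.08981095999479294, 0.13640660047531128), 59.18396759033203)
tcp [ 0.4217 -0.2625  0.1131] d [-0.0009  0.0011 -0.1083] shift [-0.0012  0.0013 -0.1354] turn [0.0015 0.0024 0.0004] rows 2.6 0.0
```

```bash
python3 -c "
from h import *
go([.4555,-.2803,.075],-29.45,43.8)"
```

```text
tcp [ 0.423  -0.262   0.1139] d [ 0.0004  0.0016 -0.1075] shift [ 0.0005  0.002  -0.1344] turn [0.0067 0.0115 0.0004] rows 2.6 0.2
```

```bash
python3 -m jog '[0,0.001,-0.03,0.003,0.006,0,0,0.002,-0.06,0.0067,0.0115,0,0,0.002,-0.09,0.0067,0.0115,0,0,0.002,-0.115,0.0067,0.0115,0,0,0.002,-0.13,0.0067,0.0115,0,0,0.002,-0.1344,0.0067,0.0115,0,0,0.002,-0.1344,0.0067,0.0115,0,0,0.002,-0.1344,0.0067,0.0115,0,0,0.002,-0.1344,0.0067,0.0115,0]'; python3 - <<'E'
from h import *
now()
a=np.radians(-29.45);u=np.array([np.cos(a),np.sin(a),0]);v=np.array([-u[1],u[0],0])
for c in('side','top'):
    im,d=snap(c,f'pics/lo_{c}.png')
    X=cloud(c,d);x,y,z=X[...,0],X[...,1],X[...,2]
    m=(np.hypot(x-.5315,y+.3245)<.085)&(z>.05)&(z<.085);P=X[m]
    for _ in range(3):
        ce=P.mean(0);n=np.linalg.svd(P-ce,full_matrices=0)[2][2];n*=np.sign(n[2]);P=P[abs((P-ce)@n)<.004]
    s=(P-[.5315,-.3245,0]);print(len(P),"top z",ce[2].round(4),"pitch",np.degrees(n@u).round(2),"roll",np.degrees(n@v).round(2),"u",np.percentile(s@u,[1,99]).round(4),"v",np.percentile(s@v,[1,99]).round(4))
E
```

```text
clock: 19.53
eef_pos: [0.4225, -0.2621, 0.1128]
tool_rot: [0.237, 0.898, -0.095, 0.36]
ft_force: [-0.6, -0.3, -1.6]
grip_width: 0.0108
grasp_force: 59.6
G [ 0.4549 -0.2804  0.0738] yaw -29.52 lean 43.7 roll 0.01 f [-0.6 -0.3 -1.6] w 0.0108 gf 60 q [-0.57  0.26 -0.96 -0.41  0.04 -0.04] t 19.5333
1175 top z 0.0662 pitch 0.14 roll -0.95 u [-0.0557  0.0551] v [-0.0464  0.0435]
831 top z 0.067 pitch 0.15 roll 0.85 u [-0.0544  0.0549] v [-0.043  0.046]
```

```bash
python3 -m jog '[0.001,-0.0006,-0.007,0,0,0,0.002,-0.0012,-0.014,0,0,0,0.002,-0.0012,-0.02,0,0,0,0.002,-0.0012,-0.025,0,0,0,0.002,-0.0012,-0.028,0,0,0,0.002,-0.0012,-0.028,0,0,0,0.002,-0.0012,-0.028,0,0,0]'; python3 -m jog '[0,0,-0.001,0,0,0,0,0,-0.002,0,0,0,0,0,-0.002,0,0,0]'
```

```text
clock: 20.22
eef_pos: [0.4229, -0.2624, 0.0883]
tool_rot: [0.237, 0.898, -0.094, 0.358]
ft_force: [-0.6, 0.4, 0.6]
grip_width: 0.0113
grasp_force: 60.1
clock: 20.47
eef_pos: [0.4233, -0.2626, 0.0877]
tool_rot: [0.237, 0.898, -0.095, 0.359]
ft_force: [-3.8, 2.9, 5.3]
grip_width: 0.0114
grasp_force: 61.1
```

```bash
python3 -m jog '[0,0,0,0,0,0,0,0,0,0,0,0,0,0,0,0,0,0,0,0,0,0,0,0,0,0,0,0,0,0]' 0; python3 - <<'E'
from h import *
now()
a=np.radians(-29.45);u=np.array([np.cos(a),np.sin(a),0]);v=np.array([-u[1],u[0],0])
for c in('side','top'):
    im,d=snap(c)
    X=cloud(c,d);x,y,z=X[...,0],X[...,1],X[...,2]
    m=(np.hypot(x-.5315,y+.3245)<.085)&(z>.03)&(z<.06);P=X[m]
    for _ in range(3):
        ce=P.mean(0);n=np.linalg.svd(P-ce,full_matrices=0)[2][2];n*=np.sign(n[2]);P=P[abs((P-ce)@n)<.004]
    s=(P-[.5315,-.3245,0]);print(len(P),"top z",ce[2].round(4),"pitch",np.degrees(n@u).round(2),"roll",np.degrees(n@v).round(2),"u",np.percentile(s@u,[1,99]).round(4),"v",np.percentile(s@v,[1,99]).round(4))
E
```

```text
clock: 20.88
eef_pos: [0.4231, -0.2624, 0.087]
tool_rot: [0.237, 0.898, -0.094, 0.358]
ft_force: [0.3, 0.7, 0.1]
grip_width: 0.0426
grasp_force: 0.0
G [ 0.4553 -0.2807  0.0479] yaw -29.53 lean 43.49 roll 0.02 f [0.3 0.7 0.1] w 0.0426 gf 0 q [-0.57  0.34 -0.98 -0.51  0.04 -0.04] t 20.8833
1151 top z 0.0414 pitch 0.38 roll -0.8 u [-0.0671  0.0555] v [-0.0461  0.0432]
809 top z 0.0422 pitch -0.45 roll 0.51 u [-0.0693  0.0555] v [-0.0426  0.0462]
```

```bash
python3 -m jog '[-0.01,0.006,0.014,0,0,0,-0.025,0.014,0.035,0,0,0,-0.04,0.022,0.06,0,0,0,-0.05,0.028,0.1,0,0,0,-0.05,0.028,0.14,0,0,0,-0.05,0.028,0.18,0,0,0,-0.05,0.028,0.2,0,0,0,-0.05,0.028,0.2,0,0,0]'; python3 - <<'E'
from h import *
now()
for c in('side','top'):
    im,d=snap(c,f'pics/end_{c}.png')
    for l in "deep_cassette flat_cassette needle_box powder_jar clear_bottle dropper_bottle gel_jar small_jar".split():
        print(c,l,[(W(c,q['at']).round(3).tolist(),round(q['confidence'],2)) for q in bot.tip_of(l,c)[:1]])
E
```

```text
clock: 21.65
eef_pos: [0.3851, -0.2414, 0.2532]
tool_rot: [0.236, 0.896, -0.096, 0.363]
ft_force: [0.7, -0.9, 0.9]
grip_width: 0.0428
grasp_force: 0.0
G [ 0.4178 -0.2599  0.2145] yaw -29.54 lean 44.16 roll -0.02 f [ 0.7 -0.9  0.9] w 0.0428 gf 0 q [-0.58 -0.18 -0.85  0.14  0.05 -0.05] t 21.65
side deep_cassette [([0.531, -0.33, 0.005], 0.9)]
side flat_cassette [([0.557, 0.468, 0.011], 0.84)]
side needle_box [([0.39, 0.01, 0.0], 0.92)]
side powder_jar [([0.636, 0.421, 0.118], 0.76)]
side clear_bottle [([0.39, 0.133, -0.001], 0.59)]
side dropper_bottle [([0.43, 0.615, -0.003], 0.45)]
side gel_jar [([0.602, 0.426, -0.001], 0.59)]
side small_jar [([0.421, -0.435, -0.001], 0.69)]
top deep_cassette [([0.532, -0.33, 0.009], 0.62)]
top flat_cassette [([0.557, 0.473, 0.01], 0.78)]
top needle_box [([0.392, 0.008, -0.003], 0.62)]
top powder_jar [([0.634, 0.421, 0.118], 0.51)]
top clear_bottle [([0.392, 0.134, 0.001], 0.58)]
top dropper_bottle [([0.437, 0.615, -0.002], 0.44)]
top gel_jar [([0.408, -0.101, 0.0], 0.45)]
top small_jar [([0.423, -0.436, 0.001], 0.39)]
```

View pics/end_side.png

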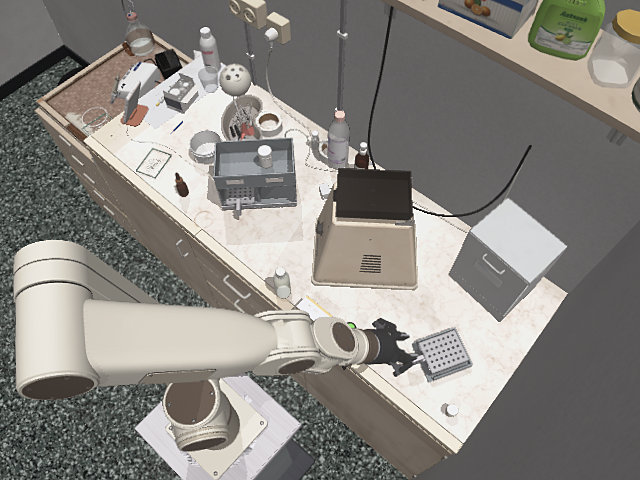

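The cassette is seated in the stand at px (443,352) with its grip out of the open side, the robot is clear of it, and everything else is where it was.

```bash
python3 -c "
from h import *
print(bot.job_done())"
```

```text
the job is handed in; nothing more can be done
None
```

The carton stands upright on the bare worktop, the deep cassette lies flat in the stand with its grip out of the open side, nothing else was disturbed, and the job is handed in (about 22 s on the robot's clock); the hand-in gave no verdict back.

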